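# Put the bench kit back in its wooden stands

### The job

Put the four loose bits of kit back in the wooden stands that match their outlines: the small round polish bottle in the small round well, the larger red-lidded jar in the large round well, the square flask in the square well, and the ring clamp lying in the long cradle. Each must be fully down in its own well, upright (the clamp flat), and let go; leave the tall white bottle and the drinking glass standing where they are.

Things in the scene. Friction and masses are not known exactly. Their poses are not given: they have to be found in the camera images.
- polish_bottle: the smaller round bottle: white with a tall black screw cap, 35 mm diameter, 81 mm high, 0.07 kg. Origin: centre of its underside, z up along it. Stands upright on the bench at the start
- red_lid_jar: the larger round jar: red lid 45 mm across, body 42 mm across (grip either), 97 mm high, 0.11 kg. Origin: centre of its underside, z up along it. Stands upright on the bench at the start
- square_flask: small flask with a square body 32 x 32 mm and 50 mm high, and a round black cap 25 mm across on top (76 mm in all), 0.09 kg. x and y across its flat sides. Origin: centre of its underside, z up along it. Stands upright on the bench at the start
- ring_clamp: wooden ring clamp lying on the bench: two wooden jaws with a steel band, 28 mm wide (x), 133 mm long (y), 25 mm high (z), 0.075 kg; the wooden jaws to grip measure 26 mm across x. Origin: middle of its underside, z up
- small_round_stand: fixed pale wooden stand, 84 x 84 x 16 mm high, with a round 47 mm diameter well 9 mm deep in the middle of its top; the well's rubber floor is 7 mm above the bench. Origin: centre of its underside, on the bench; the well is centred on it; z up, x and y along its sides
- large_round_stand: fixed pale wooden stand, 84 x 84 x 16 mm high, with a round 60 mm diameter well 9 mm deep in the middle of its top; the well's rubber floor is 7 mm above the bench. Origin: centre of its underside, on the bench; the well is centred on it; z up, x and y along its sides
- square_stand: fixed pale wooden stand, 84 x 84 x 16 mm high, with a square 43 x 43 mm well 9 mm deep in the middle of its top; the well's rubber floor is 7 mm above the bench. Origin: centre of its underside, on the bench; the well is centred on it; z up, x and y along its sides
- long_cradle: fixed pale wooden cradle, 58 mm (x) by 167 mm (y), 16 mm high, with a trough 38 mm wide (x) and 147 mm long (y) in its top; the trough's rubber floor is 7 mm above the bench, its walls 10 mm thick. Each long wall has a gap of 56 mm at its middle, down to 6 mm above the bench, for fingers. Origin: centre of its underside, on the bench; z up
- pickle_bottle: bystander, loose: tall white bottle, 69 mm diameter, 201 mm high. Origin: centre of its underside, z up
- glass: bystander, loose: empty clear drinking glass, 72 mm diameter, 112 mm high. Origin: centre of its underside, z up

How it is judged:
At the end, for the whole second after the job is handed in: Each thing within 12 mm of the centre of its own well, underside under 12 mm above the bench (on the well floor), within 0.12 rad of upright (clamp flat, within 0.2 rad of the cradle's long direction), at rest. Tall bottle and glass upright, within 30 mm of where they stood (horizontal distance between polish_bottle and small_round_stand below 0.012 m and z of polish_bottle in the frame of small_round_stand below 0.012 m and angle between each of polish_bottle, red_lid_jar, square_flask, ring_clamp's own z axis and vertical below 0.12 rad and linear speed of each of polish_bottle, red_lid_jar, square_flask, ring_clamp below 0.02 m/s and horizontal distance between red_lid_jar and large_round_stand below 0.012 m and z of red_lid_jar in the frame of large_round_stand below 0.012 m and horizontal distance between square_flask and square_stand below 0.012 m and z of square_flask in the frame of square_stand below 0.012 m and horizontal distance between ring_clamp and long_cradle below 0.012 m and z of ring_clamp in the frame of long_cradle below 0.012 m and angle between the y axis of ring_clamp and the y axis of long_cradle, either way round below 0.2 rad and distance of each of pickle_bottle, glass from where it was at the start of the episode below 0.03 m and angle between each of pickle_bottle, glass's own z axis and vertical below 0.2 rad); the robot touches nothing.
It fails at once if the tall white bottle or the drinking glass is knocked over or pushed more than 30 mm away (distance of any of pickle_bottle, glass from where it was at the start of the episode above 0.03 m or angle between any of pickle_bottle, glass's own z axis and vertical above 0.35 rad).
It also fails if it takes over 122 s, if anything falls off the work surface, if the arm or the gripper's body presses on something with over 40 N, if the wrist force passes 120 N, or if a joint passes its speed limit or range.

### The arm

A 6-joint arm with a two-finger parallel gripper is mounted at the origin on a cart in front of the work surface, level with it; the furniture and walls round the work are solid. World frame = base frame: x ahead of the robot, y to its left, z up, the work surface at z = 0. Lengths are in m, angles in rad, forces in N, time in s.
With the tool pointing down it reaches from about 0.35 to 1 m from the base axis. Payload 7.1 kg.
Tool frame: the origin (TCP) lies on the front face of the gripper's body, between the roots of the fingers; the fingertips stand 73 mm ahead of it and the grasp point (between the pads) lies 54 mm ahead of it; z points along the fingers, x is the direction in which the jaws open and shut, and the axes are right-handed (so a half turn about z gives the same grasp; the last joint's range is limited). The gripper opens to 85 mm and grips with 20 to 120 N. Pads are 22 mm wide; open, the fingers measure 114 mm over their backs; the gripper's body (76 mm by 85 mm) begins 54 mm behind the grasp point. The pads swing forward as they close: fully open they stand 13 mm farther back than shut.
Start: joints at [-1.311, 0.423, 1.63, -0, 1.089, -0.019], TCP at [0.172, -0.601, 0.304] pointing down, gripper open.
Joint ranges: [-3, 3], [-0.9, 2.11], [0.09, 2.58], [-1.31, 4.45], [0.11, 2.69], [-2.54, 2.54]. Speed limits (rad/s): [2.39, 2.39, 3.01, 3.14, 3.14, 3.14].

### API

Orientations are given as a rotation vector (axis times angle).
In Python, from rig import r, vision, job gives the robot as it stands.
- The arm moves only by the tool jog_arm, never from a script. Its argument "series" is a list of rows, each a list of 3 entries, a list of its own where there are three numbers: the shift along the tool's x, y, z in m, then the turn, a rotation vector about the tool's x, y, z in rad, then the closure, from 0 (fully open) to 1 (shut). A call has exactly 10 rows; each row is the pose to reach, as a shift and turn from the pose commanded when the call began, along the tool's axes at that moment; what a row does not reach only later rows make up. A row lasts 1/12 s, in which the tool goes at most 41.7 mm and 7.16 degrees, less where a joint would pass 70% of its speed; a pose out of reach is approached as far as the arm can. A call with a gripper value outside its range is refused whole. The fingers move at their own pace and stop on an object; "newtons" is the grip in N (left out, the last holds). Time passes only in rows, so rows that repeat a pose let the fingers close, or fill a call up. It gives the time, the measured TCP pose, the force and the opening at its end, in the units of the state.
- r.state(): the state, without advancing time (a new reading comes with each control period).
- vision.read_camera(name): name is "scene" or "top" or "wrist"; returns a dict with "img" (384x512x3 uint8, red, green, blue), "z_map" (384x512 float32, m along the optical axis (not along the pixel's ray), 0 where there is no reading), "camera_matrix" (3x3 intrinsics, pixels), "R" (3x3) and "t" (3): a world point X has camera coordinates R X + t; the wrist camera has in their place "tool_from_camera" (4x4, takes a point from camera to tool coordinates, whose origin is the TCP and whose axes are the tool frame's). Camera axes: x right, y down, z forward; pixel columns grow to the right and rows downward; lengths in m; the calibration is good to about 2 mm. A picture is of the moment at which its call begins: read the wrist's pose just before it.
- job.hand_in(): hands the job in, once; it reports no verdict.
The state is a dict: "time": time; "qpos": joint angles; "joint_velocities": joint speeds; "joint_torque": joint torques, N m; "ee_pos": TCP position; "tool_rot": TCP orientation; "ft_force": force on the tool from outside, world axes, zero at the start; "wrist_torque": the same for the moment, N m; "finger_gap": opening from 0.0 (shut) to 1.0 (fully open).
Only numpy, scipy, OpenCV 4.12 (cv2) and the standard library are available. Lean on these libraries where they do the work, as an engineer would, in place of code of your own. Each camera call takes 0.05 s, during which the arm holds its last target. There are 200 camera calls.

## Working session

There is one attempt and no reset: what is moved stays moved. The work goes in short steps, Python scripts to look and compute and a tool call to move; the robot and the scene stay as the last step left them, time stands still between calls to the robot, and variables do not carry over. Pictures are saved under pics/ and viewed, about 12 in all and at most 16, crops included, and the job is handed in when it is done.

Besides the shell and the picture viewer there is one more tool, called after "Emit:" in YAML: its name, and indented under it one key for each argument. jog_arm: Moves the arm, as the interface text tells. Its arguments: {"type":"object","properties":{"series":{"type":"array"},"newtons":{"type":"number"}},"required":["series"]}

```bash
ls; mkdir -p pics
python3 - <<'E'
from rig import r, vision, job
import cv2, numpy as np
s=r.state(); print(s)
for n in ("scene","top"):
    d=vision.read_camera(n); cv2.imwrite(f"pics/{n}0.png",d["img"][:,:,::-1]); np.savez(f"{n}0.npz",**d)
    print(n,d["camera_matrix"].tolist(),(-d["R"].T@d["t"]).tolist(),d["R"].round(3).tolist())
E
```

```text
pics
{'time': 0.0, 'qpos': array([-1.31100748e+00,  4.23829146e-01,  1.63070021e+00, -2.21422495e-05,
        1.08858807e+00, -1.90329394e-02]), 'joint_velocities': array([-6.25857987e-04,  2.88731538e-04, -2.27310334e-04, -1.73962828e-04,
        2.51343263e-06, -1.30720399e-03]), 'joint_torque': array([ 1.74810953e-03, -5.57382882e+01, -2.81744474e+01,  7.67422716e-05,
        7.30792992e-03, -9.62352203e-06]), 'ee_pos': array([ 0.17190274, -0.60043991,  0.30314889]), 'tool_rot': array([-2.50785033e+00,  1.89062780e+00,  1.90316396e-03]), 'ft_force': array([-0.6893161 ,  0.2965999 ,  0.03676135]), 'wrist_torque': array([ 0.00564709,  0.06350482, -0.03858656]), 'finger_gap': 1.0018234508881725}
scene [[416.9705426639666, 0.0, 259.98339096635584], [0.0, 416.9705426639666, 192.52597213958066], [0.0, 0.0, 1.0]] [0.00213136870665777, 0.9863333551922708, 0.7938659840703908] [[-0.882, -0.471, -0.015], [-0.236, 0.47, -0.851], [0.407, -0.747, -0.525]]
top [[463.51358220002544, 0.0, 257.57916685231595], [0.0, 463.51358220002544, 197.00513756043875], [0.0, 0.0, 1.0]] [0.38269901982670784, -0.060354613200386036, 1.3540899714258756] [[-0.004, -1.0, 0.005], [-0.992, 0.003, -0.127], [0.127, -0.006, -0.992]]
```

View pics/scene0.png

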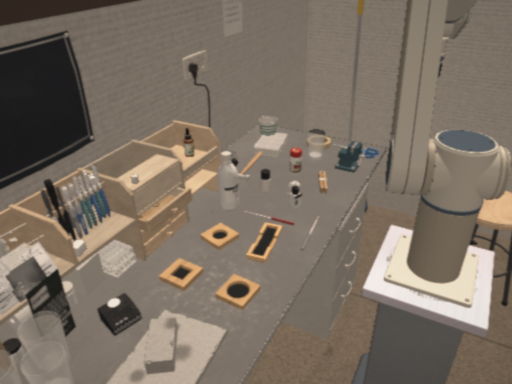

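View pics/top0.png

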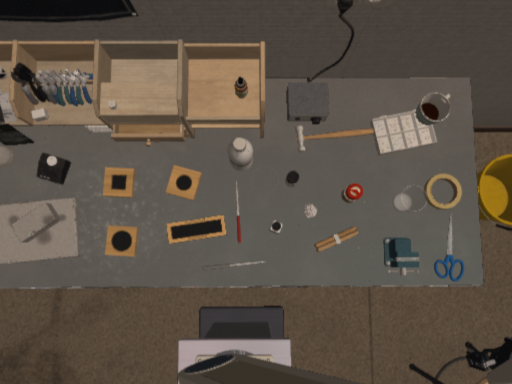

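Scene: the stands lie left (from the robot), the loose things to the right. Top view: square stand (119,182), large round (121,240), small round (184,182), cradle (196,229), pickle bottle (241,152), dark caps at (292,178) and (276,227), jar (354,192), clamp (337,239), glass (408,200). I'll zoom in to tell the two caps apart.

Run:
```python
import cv2, numpy as np
a=cv2.imread("pics/scene0.png")[125:225,215:345]; b=cv2.imread("pics/top0.png")[155:265,220:440]
a=cv2.resize(a,(520,400),interpolation=cv2.INTER_CUBIC)[:300]; b=cv2.resize(b,(594,297),interpolation=cv2.INTER_CUBIC)
c=np.zeros((600,600,3),np.uint8); c[:300,:520]=a; c[300:597,:594]=b; cv2.imwrite("pics/crop0.png",c)
```

```text
(no output)
```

View pics/crop0.png

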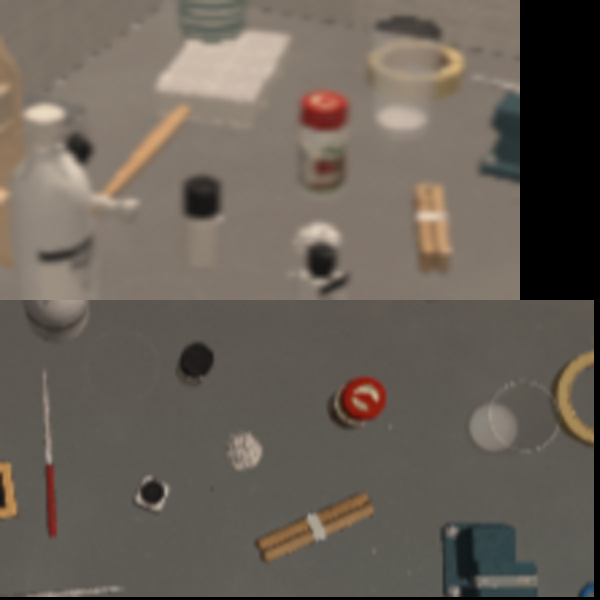

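The polish bottle is at top (292,178), the flask at (276,227) with its square turned, the jar at (354,192), and the clamp is tilted at (337,239). A faint ring near (266,179) and a white lump at (311,211) need a height check.

```bash
cat > h.py <<'E'
import numpy as np, cv2
from scipy.spatial.transform import Rotation as Ro
def ray(d,uv,z):
    K,R,t=d["camera_matrix"],d["R"],d["t"]; c=-R.T@t
    v=R.T@np.linalg.solve(K,[uv[0],uv[1],1]); return c+v*(z-c[2])/v[2]
def cloud(d):
    K,R,t=d["camera_matrix"],d["R"],d["t"]; Z=d["z_map"]; v,u=np.mgrid[:Z.shape[0],:Z.shape[1]]
    P=np.stack([(u-K[0,2])/K[0,0]*Z,(v-K[1,2])/K[1,1]*Z,Z],-1); P=(P-t)@R; P[Z==0]=np.nan; return P
def blob(mask,uv,rad=40):
    n,l,s,c=cv2.connectedComponentsWithStats(mask.astype(np.uint8))
    ok=[i for i in range(1,n) if s[i,4]>15 and np.hypot(*(c[i]-uv))<rad]
    i=min(ok,key=lambda i:np.hypot(*(c[i]-uv))); m=(l==i).astype(np.uint8)
    return m,c[i],s[i,4]
E
python3 - <<'E'
from h import *
d=dict(np.load("top0.npz")); P=cloud(d); im=d["img"].astype(int); V=im.max(2)
hsv=cv2.cvtColor(d["img"],cv2.COLOR_RGB2HSV)
for n,(u,v) in dict(polish=(292,178),flask=(276,227),jar=(354,192),clamp=(337,239),white=(311,211),ring=(266,179),glass=(402,202),glassrim=(420,192),pickle=(241,145),bench=(300,260),red=(239,225),vise=(400,250)).items():
    w=P[v-9:v+10,u-9:u+10]; print(n,"z at",P[v,u].round(3),"max z",np.nanmax(w[...,2]).round(3))
print("dark")
for n,uv,z,th in [("polish",(292,178),.081,45),("flask",(276,227),.076,45),("sq",(119,182),.007,45),("lr",(121,240),.007,45),("sr",(184,182),.007,45),("cradle",(196,229),.007,45)]:
    m,c,a=blob(V<th,uv,15); q=cv2.findContours(m,0,2)[0][0]; box=cv2.minAreaRect(q)
    pts=[ray(d,p,z) for p in cv2.boxPoints(box)]
    e=[np.array(pts[i+1])-pts[i] for i in range(2)]
    print(n,c.round(1),a,ray(d,c,z).round(4),[np.linalg.norm(x).round(3) for x in e],[np.degrees(np.arctan2(x[1],x[0])).round(1) for x in e])
print("wood/red")
wood=(hsv[...,0]<25)&(hsv[...,1]>90)&(V>110)
red=((hsv[...,0]<8)|(hsv[...,0]>172))&(hsv[...,1]>140)&(V>90)
for n,uv,z,mk in [("sq",(119,182),.016,wood),("lr",(121,240),.016,wood),("sr",(184,182),.016,wood),("cradle",(196,229),.016,wood),("clamp",(330,243),.025,(hsv[...,0]<25)&(hsv[...,1]>70)&(V>80)),("jar",(354,192),.097,red)]:
    if n=="clamp": mk=cv2.morphologyEx(mk.astype(np.uint8),3,np.ones((11,11)))
    m,c,a=blob(mk,uv,20); q=max(cv2.findContours(m,0,2)[0],key=len); box=cv2.minAreaRect(q)
    pts=[ray(d,p,z) for p in cv2.boxPoints(box)]
    e=[np.array(pts[i+1])-pts[i] for i in range(2)]
    print(n,np.round(box[0],1),a,ray(d,box[0],z).round(4),[np.linalg.norm(x).round(3) for x in e],[np.degrees(np.arctan2(x[1],x[0])).round(1) for x in e])
E
```

```text
polish z at [ 0.598 -0.164  0.08 ] max z 0.084
flask z at [ 0.463 -0.118  0.071] max z 0.08
jar z at [ 0.556 -0.332  0.095] max z 0.103
clamp z at [ 0.431 -0.295  0.024] max z 0.033
white z at [ 0.511 -0.221  0.028] max z 0.035
ring z at [ 0.61  -0.093 -0.004] max z 0.007
glass z at [ 0.538 -0.491  0.009] max z 0.113
glassrim z at [ 0.557 -0.517  0.086] max z 0.115
pickle z at [ 0.664 -0.025  0.199] max z 0.204
bench z at [ 0.371 -0.19   0.003] max z 0.006
red z at [ 0.473 -0.014  0.011] max z 0.014
vise z at [ 0.398 -0.461  0.067] max z 0.106
dark
polish [292.2 176.9] 110 [ 0.6012 -0.1645  0.081 ] [np.float64(0.032), np.float64(0.03)] [np.float64(-45.1), np.float64(-135.9)]
flask [276.  225.8] 40 [ 0.4655 -0.1184  0.076 ] [np.float64(0.017), np.float64(0.017)] [np.float64(-90.2), np.float64(179.4)]
sq [118.6 181.8] 150 [0.6012 0.3399 0.007 ] [np.float64(0.035), np.float64(0.036)] [np.float64(-90.2), np.float64(-178.2)]
lr [121.4 240.4] 269 [0.4295 0.3259 0.007 ] [np.float64(0.049), np.float64(0.049)] [np.float64(-90.2), np.float64(-178.2)]
sr [183.5 182.3] 144 [0.5991 0.1493 0.007 ]
[... 260 characters left out ...]
[np.float64(0.087), np.float64(0.088)] [np.float64(-1.0), np.float64(-93.4)]
lr [121.1 240.6] 573 [0.4287 0.3242 0.016 ] [np.float64(0.087), np.float64(0.088)] [np.float64(-3.6), np.float64(-95.9)]
sr [183.3 182.2] 679 [0.5978 0.1487 0.016 ] [np.float64(0.086), np.float64(0.088)] [np.float64(-14.0), np.float64(-105.6)]
cradle [195.9 228.8] 571 [0.4618 0.1101 0.016 ] [np.float64(0.169), np.float64(0.06)] [np.float64(-81.4), np.float64(-171.0)]
clamp [336.7 238.5] 408 [ 0.432  -0.2939  0.025 ] [np.float64(0.129), np.float64(0.027)] [np.float64(-66.3), np.float64(-157.3)]
jar [354.5 190.5] 152 [ 0.5602 -0.3335  0.097 ] [np.float64(0.042), np.float64(0.041)] [np.float64(-1.6), np.float64(-90.2)]
```

```bash
cat >> h.py <<'E'
def go(s,x,y,z,yaw=None):
    """shift/turn in current tool axes to reach TCP (x,y,z), tool down, jaw axis at yaw deg (world); also j6 estimate"""
    R=Ro.from_rotvec(s["tool_rot"]); p=np.array(s["ee_pos"])
    sh=R.inv().apply(np.array([x,y,z])-p); X=R.as_matrix()[:,0]; y0=np.degrees(np.arctan2(X[1],X[0]))
    out=[]
    if yaw is None: yaw=y0
    dj1=np.degrees(np.arctan2(y,x))-np.degrees(np.arctan2(p[1],p[0]))
    for k in (-180,0,180,360,-360):
        Y=np.radians(yaw+k); T=Ro.from_matrix(np.array([[np.cos(Y),np.sin(Y),0],[np.sin(Y),-np.cos(Y),0],[0,0,-1]]).T.T)
        tz=-(yaw+k-y0)   # turn about tool z
        j6=np.degrees(s["qpos"][5])+tz+dj1
        if abs(j6)<135: out.append((round(tz,1),round(np.radians(tz),3),"j6",round(j6)))
    tilt=(R.inv()*T).as_rotvec()
    print("yaw now",y0.round(2),"down axis",R.as_matrix()[:,2].round(4),"shift",sh.round(4).tolist(),"turns",out)
E
python3 - <<'E'
from h import *
from rig import r
s=r.state()
go(s,.560,-.334,.25,0); go(s,.432,-.294,.25,23)
E
```

```text
yaw now -74.02 down axis [-3.0e-04  1.3e-03 -1.0e+00] shift [-0.1493, -0.4464, 0.0535] turns [(np.float64(-74.0), np.float64(-1.292), 'j6', -32)]
yaw now -74.02 down axis [-3.0e-04  1.3e-03 -1.0e+00] shift [-0.223, -0.3344, 0.0536] turns [(np.float64(83.0), np.float64(1.448), 'j6', 122), (np.float64(-97.0), np.float64(-1.693), 'j6', -58)]
```

Emit:
jog_arm:
  series:
    - [[-0.008, -0.024, 0.005], [0, 0, -0.08], 0]
    - [[-0.02, -0.06, 0.01], [0, 0, -0.2], 0]
    - [[-0.032, -0.096, 0.015], [0, 0, -0.32], 0]
    - [[-0.044, -0.132, 0.02], [0, 0, -0.44], 0]
    - [[-0.056, -0.168, 0.025], [0, 0, -0.56], 0]
    - [[-0.068, -0.204, 0.03], [0, 0, -0.68], 0]
    - [[-0.08, -0.24, 0.035], [0, 0, -0.8], 0]
    - [[-0.092, -0.276, 0.04], [0, 0, -0.92], 0]
    - [[-0.104, -0.312, 0.045], [0, 0, -1.04], 0]
    - [[-0.11, -0.33, 0.05], [0, 0, -1.1], 0]
  newtons: 40

```text
time: 0.93
ee_pos: [0.4618, -0.4017, 0.2534]
tool_rot: [-3.128, 0.288, -0.001]
ft_force: [-0.2, -0.2, -0.4]
finger_gap: 1.0
```

Run:
```python
from h import *
from rig import r,vision
s=r.state(); print(s["time"],s["ee_pos"],s["qpos"].round(2)); go(s,.560,-.334,.25,0)
d=vision.read_camera("wrist"); cv2.imwrite("pics/w1.png",d["img"][:,:,::-1]); print(d["tool_from_camera"].round(3).tolist(),d["camera_matrix"].round(1).tolist())
```

```text
0.9333 [ 0.46180234 -0.40173834  0.25342264] [-0.74  0.46  1.7   0.    0.98 -0.55]
yaw now -10.53 down axis [ 5.e-04  7.e-04 -1.e+00] shift [0.0842, -0.0845, 0.0035] turns [(np.float64(-10.5), np.float64(-0.184), 'j6', -32)]
[[1.0, 0.0, -0.001, -0.001], [0.0, 0.962, 0.274, -0.07], [0.001, -0.274, 0.962, -0.068], [0.0, 0.0, 0.0, 1.0]] [[334.0, 0.0, 255.8], [0.0, 334.0, 190.6], [0.0, 0.0, 1.0]]
```

View pics/w1.png

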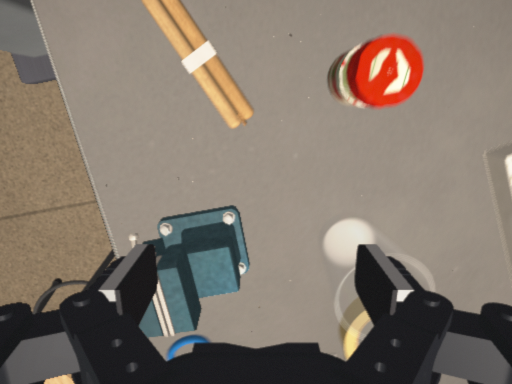

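Wrist view: red lid centre ≈(388,70), clamp with white band at ≈(199,57), vise at (200,260), glass base at (348,243). I'll cross-check the jar and clamp from here.

```bash
cat >> h.py <<'E'
def wrist(s,d):
    T=np.eye(4); T[:3,:3]=Ro.from_rotvec(s["tool_rot"]).as_matrix(); T[:3,3]=s["ee_pos"]
    M=np.linalg.inv(T@d["tool_from_camera"]); d=dict(d); d["R"]=M[:3,:3]; d["t"]=M[:3,3]; return d
def rect(d,m,z):
    q=max(cv2.findContours(m,0,2)[0],key=len); b=cv2.minAreaRect(q); p=[ray(d,x,z) for x in cv2.boxPoints(b)]
    e=[p[i+1]-p[i] for i in range(2)]
    return np.mean(p,0).round(4),[np.linalg.norm(x).round(3) for x in e],[np.degrees(np.arctan2(x[1],x[0])).round(1) for x in e]
def masks(d):
    h=cv2.cvtColor(d["img"],cv2.COLOR_RGB2HSV); H,S,V=h[...,0],h[...,1],h[...,2]
    k=np.ones((5,5),np.uint8)
    red=((H<8)|(H>172))&(S>140)&(V>90); wood=(H<25)&(S>90)&(V>90)
    return {"red":cv2.morphologyEx(red.astype(np.uint8),3,np.ones((25,25),np.uint8)),"wood":cv2.morphologyEx(wood.astype(np.uint8),3,np.ones((21,21),np.uint8)),"dark":cv2.morphologyEx((V<50).astype(np.uint8),2,k),"white":((V>150)&(S<70)).astype(np.uint8)}
E
python3 - <<'E'
from h import *
from rig import r,vision
s=r.state(); d=wrist(s,vision.read_camera("wrist")); M=masks(d)
print("jar",rect(d,blob(M["red"],(388,70),30)[0],.097)); print("clamp",rect(d,blob(M["wood"],(199,57),40)[0],.025))
print("band",ray(d,(199,57),.025),"glass base",ray(d,(348,243),.0))
E
```

```text
jar (array([ 0.5525, -0.3337,  0.097 ]), [np.float64(0.044), np.float64(0.053)], [np.float64(68.3), np.float64(-23.1)])
clamp (array([ 0.4356, -0.2966,  0.025 ]), [np.float64(0.029), np.float64(0.126)], [np.float64(19.9), np.float64(-64.9)])
band [ 0.43348952 -0.29270298  0.025     ] glass base [ 0.54218109 -0.49432198  0.        ]
```

Emit:
jog_arm:
  series:
    - [[0.01, -0.01, 0], [0, 0, -0.02], 0]
    - [[0.03, -0.03, 0], [0, 0, -0.06], 0]
    - [[0.05, -0.05, 0], [0, 0, -0.11], 0]
    - [[0.07, -0.07, 0], [0, 0, -0.16], 0]
    - [[0.083, -0.084, 0], [0, 0, -0.184], 0]
    - [[0.083, -0.084, 0.01], [0, 0, -0.184], 0]
    - [[0.083, -0.084, 0.025], [0, 0, -0.184], 0]
    - [[0.083, -0.084, 0.045], [0, 0, -0.184], 0]
    - [[0.083, -0.084, 0.06], [0, 0, -0.184], 0]
    - [[0.083, -0.084, 0.07], [0, 0, -0.184], 0]

```text
time: 1.87
ee_pos: [0.5549, -0.3381, 0.1819]
tool_rot: [-3.14, 0.016, 0.004]
ft_force: [-0.0, -0.3, -0.8]
finger_gap: 1.0
```

Run:
```python
from h import *
from rig import r,vision
s=r.state(); print(s["ee_pos"]); go(s,.560,-.334,.107,0)
d=vision.read_camera("wrist"); cv2.imwrite("pics/w2.png",d["img"][:,:,::-1])
```

```text
[ 0.55487497 -0.33806731  0.181877  ]
yaw now -0.58 down axis [-0.0024  0.0012 -1.    ] shift [0.0053, -0.004, 0.0749] turns [(np.float64(-0.6), np.float64(-0.01), 'j6', -32)]
```

View pics/w2.png

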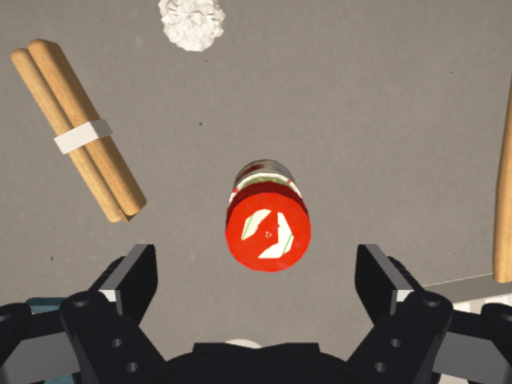

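Lid centre at (268,227): 5 mm off the jaw centre, which agrees with the top-camera position.

Emit:
jog_arm:
  series:
    - [[0.003, -0.002, 0.01], [0, 0, 0], 0]
    - [[0.005, -0.004, 0.03], [0, 0, 0], 0]
    - [[0.005, -0.004, 0.05], [0, 0, 0], 0]
    - [[0.005, -0.004, 0.067], [0, 0, 0], 0]
    - [[0.005, -0.004, 0.074], [0, 0, 0], 0]
    - [[0.005, -0.004, 0.074], [0, 0, 0], 0.3]
    - [[0.005, -0.004, 0.074], [0, 0, 0], 1]
    - [[0.005, -0.004, 0.074], [0, 0, 0], 1]
    - [[0.005, -0.004, 0.074], [0, 0, 0], 1]
    - [[0.005, -0.004, 0.074], [0, 0, 0], 1]
  newtons: 40

```text
time: 2.75
ee_pos: [0.5621, -0.3341, 0.1116]
tool_rot: [3.141, -0.013, 0.003]
ft_force: [-1.6, 0.8, 6.3]
finger_gap: 0.512
```

Emit:
jog_arm:
  series:
    - [[0, 0, 0], [0, 0, 0], 1]
    - [[0, 0, 0], [0, 0, 0], 1]
    - [[0, 0, -0.005], [0, 0, 0], 1]
    - [[0, 0, -0.02], [0, 0, 0], 1]
    - [[0, 0, -0.04], [0, 0, 0], 1]
    - [[0, 0, -0.06], [0, 0, 0], 1]
    - [[0, 0, -0.08], [0, 0, 0], 1]
    - [[0, 0, -0.1], [0, 0, 0], 1]
    - [[0, 0, -0.115], [0, 0, 0], 1]
    - [[0, 0, -0.12], [0, 0, 0], 1]

```text
time: 3.58
ee_pos: [0.5627, -0.3344, 0.2341]
tool_rot: [3.139, -0.013, 0.007]
ft_force: [0.0, -0.1, -0.6]
finger_gap: 0.507
```

Gap 0.51 × 85 mm ≈ 43 mm: the jar is held. Carrying it to the large round stand.

Emit:
jog_arm:
  series:
    - [[-0.002, -0.01, 0], [0, 0, 0], 1]
    - [[-0.006, -0.03, 0], [0, 0, 0], 1]
    - [[-0.013, -0.065, 0], [0, 0, 0], 1]
    - [[-0.02, -0.1, 0], [0, 0, 0], 1]
    - [[-0.027, -0.135, 0], [0, 0, 0], 1]
    - [[-0.034, -0.17, 0], [0, 0, 0], 1]
    - [[-0.041, -0.205, 0], [0, 0, 0], 1]
    - [[-0.048, -0.24, 0], [0, 0, 0], 1]
    - [[-0.055, -0.275, 0], [0, 0, 0], 1]
    - [[-0.062, -0.31, 0], [0, 0, 0], 1]

```text
time: 4.42
ee_pos: [0.5002, -0.0212, 0.2291]
tool_rot: [-3.141, 0.013, 0.003]
ft_force: [-0.5, 1.6, -1.9]
finger_gap: 0.51
```

Emit:
jog_arm:
  series:
    - [[-0.007, -0.035, 0], [0, 0, 0], 1]
    - [[-0.014, -0.07, 0], [0, 0, 0], 1]
    - [[-0.021, -0.105, 0], [0, 0, 0], 1]
    - [[-0.028, -0.14, 0], [0, 0, 0], 1]
    - [[-0.035, -0.175, 0], [0, 0, 0], 1]
    - [[-0.042, -0.21, 0], [0, 0, 0], 1]
    - [[-0.049, -0.245, 0], [0, 0, 0], 1]
    - [[-0.056, -0.28, 0], [0, 0, 0], 1]
    - [[-0.063, -0.31, 0], [0, 0, 0], 1]
    - [[-0.067, -0.325, 0], [0, 0, 0], 1]

```text
time: 5.25
ee_pos: [0.4357, 0.3053, 0.2292]
tool_rot: [-3.141, 0.009, 0.002]
ft_force: [0.9, 0.5, -0.8]
finger_gap: 0.509
```

Run:
```python
from h import *
from rig import r,vision
s=r.state(); print(s["ee_pos"],s["finger_gap"]); go(s,.429,.325,.119,0)
d=vision.read_camera("wrist"); cv2.imwrite("pics/w3.png",d["img"][:,:,::-1])
```

```text
[0.43569692 0.30525984 0.22919562] 0.5088481503388541
yaw now -0.33 down axis [-1.e-03  1.e-04 -1.e+00] shift [-0.0067, -0.0197, 0.1102] turns [(np.float64(-0.3), np.float64(-0.006), 'j6', 36)]
```

View pics/w3.png

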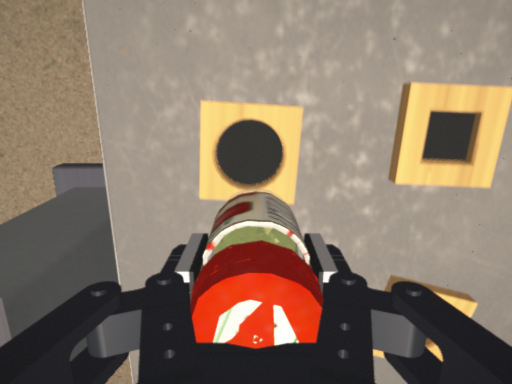

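Jar held between the pads; large well centre ≈(250,151), square well ≈(450,135).

Run:
```python
from h import *
from rig import r,vision
s=r.state(); d=wrist(s,vision.read_camera("wrist")); M=masks(d)
for n,uv in (("lr",(250,151)),("sq",(450,137))):
    print(n,rect(d,blob(M["dark"],uv,20)[0],.007)); 
    print(n,rect(d,blob(M["wood"],uv,30)[0],.016))
```

```text
Traceback (most recent call last):
  File "h.py", line 12, in blob
    i=min(ok,key=lambda i:np.hypot(*(c[i]-uv))); m=(l==i).astype(np.uint8)
ValueError: min() iterable argument is empty
```

Run:
```python
from h import *
from rig import r,vision
s=r.state(); d=wrist(s,vision.read_camera("wrist"))
V=d["img"].max(2); print(V[151,250],V[137,450],V[110,250])
for q in ([(201,101),(303,107),(298,204),(199,198)],[(409,84),(511,86),(490,187),(396,183)]):
    p=np.array([ray(d,c,.016) for c in q]); print(p.mean(0).round(4),np.linalg.norm(p-np.roll(p,1,0),axis=1).round(3),np.degrees(np.arctan2(*(p[1]-p[0])[[1,0]])))
print(ray(d,(250,152),.007)); go(s,.429,.325,.119,0)
```

```text
55 51 252
[0.4297 0.3262 0.016 ] [0.083 0.083 0.083 0.088] -3.5108354564459967
[0.598  0.3402 0.016 ] [0.082 0.082 0.084 0.082] -1.325355160512761
[0.42929117 0.32683176 0.007     ]
yaw now -0.25 down axis [-1.2e-03 -3.0e-04 -1.0e+00] shift [-0.0068, -0.0205, 0.1101] turns [(np.float64(-0.2), np.float64(-0.004), 'j6', 36)]
```

Emit:
jog_arm:
  series:
    - [[-0.003, -0.01, 0], [0, 0, 0], 1]
    - [[-0.007, -0.021, 0], [0, 0, 0], 1]
    - [[-0.007, -0.021, 0.005], [0, 0, 0], 1]
    - [[-0.007, -0.021, 0.025], [0, 0, 0], 1]
    - [[-0.007, -0.021, 0.05], [0, 0, 0], 1]
    - [[-0.007, -0.021, 0.075], [0, 0, 0], 1]
    - [[-0.007, -0.021, 0.09], [0, 0, 0], 1]
    - [[-0.007, -0.021, 0.1], [0, 0, 0], 1]
    - [[-0.007, -0.021, 0.106], [0, 0, 0], 1]
    - [[-0.007, -0.021, 0.109], [0, 0, 0], 1]

```text
time: 6.23
ee_pos: [0.4308, 0.323, 0.1202]
tool_rot: [3.141, -0.013, -0.001]
ft_force: [1.0, -0.0, -1.4]
finger_gap: 0.504
```

Emit:
jog_arm:
  series:
    - [[0, 0, 0], [0, 0, 0], 1]
    - [[0, 0, 0], [0, 0, 0], 1]
    - [[0, 0, 0.001], [0, 0, 0], 1]
    - [[0, 0, 0.001], [0, 0, 0], 1]
    - [[0, 0, 0.001], [0, 0, 0], 1]
    - [[0, 0, 0.001], [0, 0, 0], 1]
    - [[0, 0, 0.001], [0, 0, 0], 1]
    - [[0, 0, 0.001], [0, 0, 0], 1]
    - [[0, 0, 0.001], [0, 0, 0], 1]
    - [[0, 0, 0.001], [0, 0, 0], 1]

```text
time: 7.07
ee_pos: [0.4308, 0.3234, 0.1199]
tool_rot: [-3.142, 0.013, 0.0]
ft_force: [-0.0, 0.3, -1.0]
finger_gap: 0.508
```

Emit:
jog_arm:
  series:
    - [[-0.001, -0.002, 0.001], [0, 0, 0], 1]
    - [[-0.001, -0.002, 0.001], [0, 0, 0], 1]
    - [[-0.001, -0.002, 0.001], [0, 0, 0], 1]
    - [[-0.001, -0.002, 0.002], [0, 0, 0], 1]
    - [[-0.001, -0.002, 0.002], [0, 0, 0], 1]
    - [[-0.001, -0.002, 0.002], [0, 0, 0], 1]
    - [[-0.001, -0.002, 0.003], [0, 0, 0], 1]
    - [[-0.001, -0.002, 0.003], [0, 0, 0], 1]
    - [[-0.001, -0.002, 0.003], [0, 0, 0], 1]
    - [[-0.001, -0.002, 0.003], [0, 0, 0], 1]

```text
time: 7.9
ee_pos: [0.4298, 0.3254, 0.1184]
tool_rot: [-3.141, 0.013, -0.0]
ft_force: [-4.3, -3.1, 18.5]
finger_gap: 0.506
```

Floor contact at TCP 0.118, as expected (grip height 0.1116 + 7 mm). Release and rise.

Emit:
jog_arm:
  series:
    - [[0, 0, -0.001], [0, 0, 0], 0.4]
    - [[0, 0, -0.001], [0, 0, 0], 0]
    - [[0, 0, -0.001], [0, 0, 0], 0]
    - [[0, 0, -0.001], [0, 0, 0], 0]
    - [[0, 0, -0.001], [0, 0, 0], 0]
    - [[0, 0, -0.01], [0, 0, 0], 0]
    - [[0, 0, -0.03], [0, 0, 0], 0]
    - [[0, 0, -0.055], [0, 0, 0], 0]
    - [[0, 0, -0.085], [0, 0, 0], 0]
    - [[0, 0, -0.115], [0, 0, 0], 0]

```text
time: 8.73
ee_pos: [0.4294, 0.3251, 0.2332]
tool_rot: [3.141, -0.013, -0.001]
ft_force: [1.3, 0.4, 0.2]
finger_gap: 1.006
```

Run:
```python
from h import *
from rig import r,vision
s=r.state(); print(s["ee_pos"],s["finger_gap"])
d=vision.read_camera("wrist"); cv2.imwrite("pics/w4.png",d["img"][:,:,::-1])
t=vision.read_camera("top"); w=wrist(s,d)
for dd in (t,w):
  M=masks(dd); c=cv2.findContours(M["red"],0,2)[0]
  for q in c:
    if cv2.contourArea(q)>40:
        (u,v),rad=cv2.minEnclosingCircle(q); print((u,v,rad),ray(dd,(u,v),.104).round(4))
P=cloud(t); go(s,.465,-.118,.25,0)
```

```text
[0.42944762 0.32510801 0.23323711] 1.0062401127583802
(112.65267181396484, 239.9809112548828, 8.876626014709473) [0.4274 0.3217 0.104 ]
(254.5, 202.0, 42.35868835449219) [0.4273 0.3314 0.104 ]
yaw now -0.46 down axis [-9.e-04 -7.e-04 -1.e+00] shift [0.0391, 0.4428, -0.0165] turns [(np.float64(-0.5), np.float64(-0.008), 'j6', -16)]
```

Emit:
jog_arm:
  series:
    - [[0.001, 0.01, -0.002], [0, 0, 0], 0]
    - [[0.003, 0.035, -0.005], [0, 0, 0], 0]
    - [[0.006, 0.07, -0.008], [0, 0, 0], 0]
    - [[0.009, 0.105, -0.01], [0, 0, 0], 0]
    - [[0.013, 0.145, -0.012], [0, 0, 0], 0]
    - [[0.016, 0.185, -0.014], [0, 0, 0], 0]
    - [[0.02, 0.225, -0.016], [0, 0, 0], 0]
    - [[0.023, 0.265, -0.016], [0, 0, 0], 0]
    - [[0.027, 0.305, -0.016], [0, 0, 0], 0]
    - [[0.031, 0.345, -0.016], [0, 0, 0], 0]

```text
time: 9.67
ee_pos: [0.4566, -0.0222, 0.2471]
tool_rot: [-3.141, 0.012, 0.004]
ft_force: [1.1, 0.8, 0.6]
finger_gap: 1.001
```

Emit:
jog_arm:
  series:
    - [[0.003, 0.035, 0], [0, 0, 0], 0]
    - [[0.006, 0.065, 0], [0, 0, 0], 0]
    - [[0.008, 0.085, 0], [0, 0, 0], 0]
    - [[0.008, 0.095, 0], [0, 0, 0], 0]
    - [[0.008, 0.097, 0], [0, 0, 0], 0]
    - [[0.008, 0.097, 0.01], [0, 0, 0], 0]
    - [[0.008, 0.097, 0.03], [0, 0, 0], 0]
    - [[0.008, 0.097, 0.04], [0, 0, 0], 0]
    - [[0.008, 0.097, 0.04], [0, 0, 0], 0]
    - [[0.008, 0.097, 0.04], [0, 0, 0], 0]

```text
time: 10.5
ee_pos: [0.4647, -0.1158, 0.2071]
tool_rot: [-3.141, 0.01, 0.004]
ft_force: [-0.2, 0.6, 1.1]
finger_gap: 0.996
```

Run:
```python
from h import *
from rig import r,vision
s=r.state(); print(s["ee_pos"],s["finger_gap"])
d=vision.read_camera("wrist"); cv2.imwrite("pics/w5.png",d["img"][:,:,::-1])
```

```text
[ 0.46466468 -0.11583844  0.20705552] 0.9958588973786219
```

View pics/w5.png

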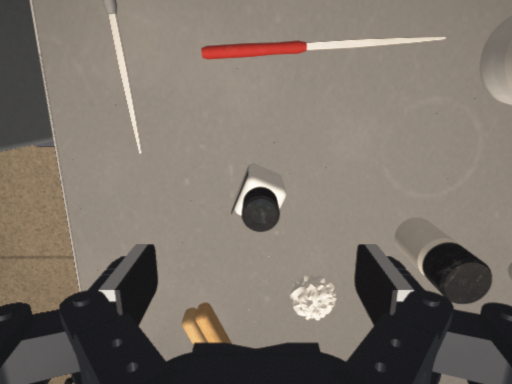

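Flask cap at (261,209), square shoulder turned, polish bottle cap at (458,272), white lump (314,298). I'll get the flask yaw from its shoulder face using depth.

Run:
```python
from h import *
from rig import r,vision
s=r.state(); raw=vision.read_camera("wrist"); d=wrist(s,raw); P=cloud(d)
V=d["img"].max(2)
sub=np.zeros(V.shape,bool); sub[150:240,215:310]=1
Pz=P[...,2]; m=sub&(Pz>.043)
q=P[m][:,:2].astype(np.float32); print(m.sum(),Pz[209,261],"pts>.043 rect",cv2.minAreaRect(q))
m2=sub&(Pz>.043)&(Pz<.058); print("shoulder rect",m2.sum(),cv2.minAreaRect(P[m2][:,:2].astype(np.float32)))
m3=sub&(Pz>.012); print("any rect",cv2.minAreaRect(P[m3][:,:2].astype(np.float32)))
mc=sub&(Pz>.065); print("cap",cv2.minEnclosingCircle(P[mc][:,:2].astype(np.float32)))
b=(np.linspace(150,240,91).astype(int))
c=cv2.resize(d["img"][150:240,215:310,::-1],(760,600)[:2],interpolation=cv2.INTER_CUBIC); cv2.imwrite("pics/w5c.png",cv2.resize(c,(570,540)))
print("cap centre ray",ray(d,(261,209),.076)); go(s,.465,-.118,.09,0)
```

```text
2051 0.07395328261937179 pts>.043 rect ((0.465137243270874, -0.11834904551506042), (0.030874086543917656, 0.031593598425388336), 66.5411605834961)
shoulder rect 756 ((0.465137243270874, -0.11834904551506042), (0.030874086543917656, 0.031593598425388336), 66.5411605834961)
any rect ((0.46515989303588867, -0.11832733452320099), (0.030886659398674965, 0.03160427138209343), 66.67191314697266)
cap ((0.4655105173587799, -0.11862339824438095), 0.012698536738753319)
cap centre ray [ 0.46707854 -0.1152124   0.076     ]
yaw now -0.39 down axis [-1.e-03  3.e-04 -1.e+00] shift [-0.0001, 0.0019, 0.1177] turns [(np.float64(-0.4), np.float64(-0.007), 'j6', -16)]
```

View pics/w5c.png

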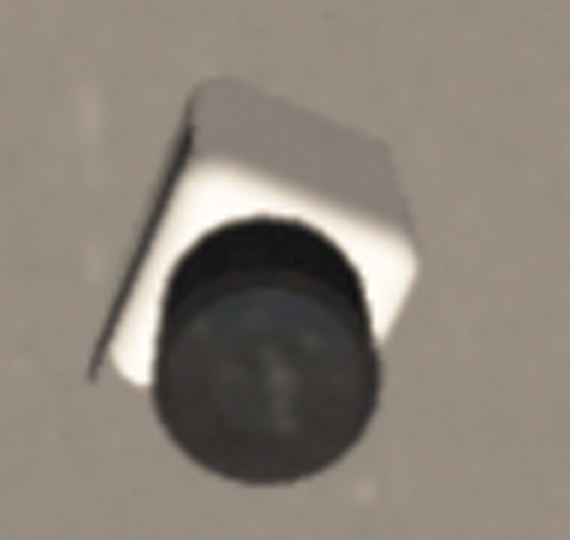

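Flask at (0.465, −0.118), 31×31.6 mm, sides at −23.5° (crop shows the same slope). Turn +0.40 about tool z, then descend and grip.

Emit:
jog_arm:
  series:
    - [[0, 0.002, 0], [0, 0, 0.1], 0]
    - [[0, 0.003, 0], [0, 0, 0.2], 0]
    - [[0, 0.003, 0], [0, 0, 0.3], 0]
    - [[0, 0.003, 0.005], [0, 0, 0.4], 0]
    - [[0, 0.003, 0.02], [0, 0, 0.403], 0]
    - [[0, 0.003, 0.045], [0, 0, 0.403], 0]
    - [[0, 0.003, 0.07], [0, 0, 0.403], 0]
    - [[0, 0.003, 0.095], [0, 0, 0.403], 0]
    - [[0, 0.003, 0.11], [0, 0, 0.403], 0]
    - [[0, 0.003, 0.117], [0, 0, 0.403], 0]

```text
time: 11.43
ee_pos: [0.4649, -0.1196, 0.0897]
tool_rot: [-3.075, 0.64, 0.003]
ft_force: [-0.9, 0.3, 0.5]
finger_gap: 1.003
```

Emit:
jog_arm:
  series:
    - [[0, 0, 0], [0, 0, 0], 0.3]
    - [[0, 0, 0], [0, 0, 0], 0.7]
    - [[0, 0, 0], [0, 0, 0], 1]
    - [[0, 0, 0], [0, 0, 0], 1]
    - [[0, 0, 0], [0, 0, 0], 1]
    - [[0, 0, 0], [0, 0, 0], 1]
    - [[0, 0, 0], [0, 0, 0], 1]
    - [[0, 0, 0], [0, 0, 0], 1]
    - [[0, 0, 0], [0, 0, 0], 1]
    - [[0, 0, 0], [0, 0, 0], 1]

```text
time: 12.27
ee_pos: [0.466, -0.1201, 0.0921]
tool_rot: [3.075, -0.641, 0.003]
ft_force: [0.8, -0.0, 6.2]
finger_gap: 0.354
```

Emit:
jog_arm:
  series:
    - [[0, 0, -0.003], [0, 0, 0], 1]
    - [[0, 0, -0.015], [0, 0, 0], 1]
    - [[0, 0, -0.035], [0, 0, -0.04], 1]
    - [[0, 0, -0.06], [0, 0, -0.1], 1]
    - [[0, 0, -0.085], [0, 0, -0.17], 1]
    - [[0, 0, -0.11], [0, 0, -0.24], 1]
    - [[0, 0, -0.125], [0, 0, -0.31], 1]
    - [[0, 0, -0.13], [0, 0, -0.36], 1]
    - [[0, 0, -0.13], [0, 0, -0.387], 1]
    - [[0, 0, -0.13], [0, 0, -0.387], 1]

```text
time: 13.1
ee_pos: [0.4654, -0.12, 0.222]
tool_rot: [3.141, -0.036, 0.003]
ft_force: [-0.4, -0.1, -0.8]
finger_gap: 0.355
```

Run:
```python
from h import *
from rig import r,vision
s=r.state(); print(s["ee_pos"],s["finger_gap"],s["ft_force"]); go(s,.599,.339,.22,-1.3)
```

```text
[ 0.46538042 -0.11996197  0.22203296] 0.35465688122173394 [-0.37319011 -0.120187   -0.75018983]
yaw now -1.32 down axis [ 1.8e-03 -6.0e-04 -1.0e+00] shift [0.123, -0.4619, 0.002] turns [(np.float64(-0.0), np.float64(-0.0), 'j6', 29)]
```

Emit:
jog_arm:
  series:
    - [[0.003, -0.01, 0], [0, 0, 0], 1]
    - [[0.009, -0.035, 0], [0, 0, 0], 1]
    - [[0.018, -0.07, 0], [0, 0, 0], 1]
    - [[0.027, -0.105, 0], [0, 0, 0], 1]
    - [[0.036, -0.14, 0], [0, 0, 0], 1]
    - [[0.045, -0.175, 0], [0, 0, 0], 1]
    - [[0.055, -0.21, 0], [0, 0, 0], 1]
    - [[0.065, -0.245, 0], [0, 0, 0], 1]
    - [[0.074, -0.28, 0], [0, 0, 0], 1]
    - [[0.084, -0.315, 0], [0, 0, 0], 1]

```text
time: 13.93
ee_pos: [0.5563, 0.1955, 0.2204]
tool_rot: [3.141, -0.039, -0.002]
ft_force: [0.3, -0.3, -0.4]
finger_gap: 0.353
```

Emit:
jog_arm:
  series:
    - [[0.009, -0.035, 0], [0, 0, 0], 1]
    - [[0.018, -0.07, 0], [0, 0, 0], 1]
    - [[0.026, -0.1, 0], [0, 0, 0], 1]
    - [[0.033, -0.125, 0], [0, 0, 0], 1]
    - [[0.039, -0.147, 0], [0, 0, 0], 1]
    - [[0.039, -0.147, 0], [0, 0, 0], 1]
    - [[0.039, -0.147, 0.01], [0, 0, 0], 1]
    - [[0.039, -0.147, 0.025], [0, 0, 0], 1]
    - [[0.039, -0.147, 0.035], [0, 0, 0], 1]
    - [[0.039, -0.147, 0.04], [0, 0, 0], 1]

```text
time: 14.77
ee_pos: [0.5977, 0.3373, 0.1776]
tool_rot: [3.139, -0.04, -0.007]
ft_force: [0.3, -0.1, -0.3]
finger_gap: 0.356
```

```bash
cat >> h.py <<'E'
def zrect(P,x,y,rad,lo,hi):
    m=(np.hypot(P[...,0]-x,P[...,1]-y)<rad)&(P[...,2]>lo)&(P[...,2]<hi); q=P[m][:,:2].astype(np.float32)
    return m.sum(),cv2.minAreaRect(q),cv2.minEnclosingCircle(q),np.median(P[m][:,2]).round(4)
E
python3 - <<'E'
from h import *
from rig import r,vision
s=r.state(); print(s["ee_pos"],s["finger_gap"]); go(s,.599,.339,.097,-1.3)
d=wrist(s,vision.read_camera("wrist")); cv2.imwrite("pics/w6.png",d["img"][:,:,::-1]); P=cloud(d)
print("stand rect",zrect(P,.599,.339,.065,.012,.022))
V=d["img"].max(2); print(V[100:300:20,256])
E
```

```text
[0.59771811 0.33730486 0.17764843] 0.35598569372958355
yaw now -1.44 down axis [-0.0044 -0.0025 -1.    ] shift [0.0016, -0.0019, 0.0806] turns [(np.float64(-0.1), np.float64(-0.003), 'j6', 30)]
stand rect (np.int64(7279), ((0.6000188589096069, 0.34153732657432556), (0.08064091205596924, 0.08438494056463242), 87.1478500366211), ((0.6001430749893188, 0.34165340662002563), 0.05779607966542244), np.float64(0.0142))
[167 172 249 246  53  55 145 146  24  25]
```

View pics/w6.png

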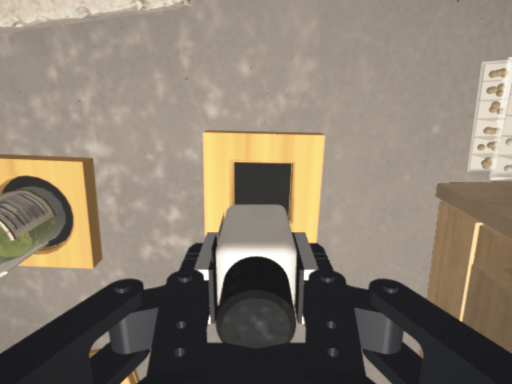

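Flask upright in the jaws, the square well visible at (263,185), sides aligned. Lowering.

Emit:
jog_arm:
  series:
    - [[0.002, -0.002, 0], [0, 0, 0], 1]
    - [[0.002, -0.002, 0.01], [0, 0, 0], 1]
    - [[0.002, -0.002, 0.03], [0, 0, 0], 1]
    - [[0.002, -0.002, 0.045], [0, 0, 0], 1]
    - [[0.002, -0.002, 0.055], [0, 0, 0], 1]
    - [[0.002, -0.002, 0.06], [0, 0, 0], 1]
    - [[0.002, -0.002, 0.06], [0, 0, 0], 1]
    - [[0.002, -0.002, 0.06], [0, 0, 0], 1]
    - [[0.002, -0.002, 0.06], [0, 0, 0], 1]
    - [[0.002, -0.002, 0.06], [0, 0, 0], 1]

```text
time: 15.65
ee_pos: [0.6019, 0.3413, 0.1219]
tool_rot: [-3.141, 0.038, -0.002]
ft_force: [0.3, 0.5, -1.3]
finger_gap: 0.356
```

Run:
```python
from h import *
from rig import r,vision
s=r.state(); print(s["ee_pos"],s["finger_gap"],s["ft_force"]); go(s,.600,.3395,.099,-1.3)
```

```text
[0.60189147 0.34127358 0.12191281] 0.3562870120023562 [ 0.29691347  0.47084885 -1.28681114]
yaw now -1.37 down axis [ 1.5e-03  8.0e-04 -1.0e+00] shift [-0.0019, 0.0018, 0.0229] turns [(np.float64(-0.1), np.float64(-0.001), 'j6', 30)]
```

Emit:
jog_arm:
  series:
    - [[-0.001, 0.001, 0.004], [0, 0, 0], 1]
    - [[-0.001, 0.001, 0.008], [0, 0, 0], 1]
    - [[-0.001, 0.001, 0.012], [0, 0, 0], 1]
    - [[-0.001, 0.001, 0.016], [0, 0, 0], 1]
    - [[-0.001, 0.001, 0.019], [0, 0, 0], 1]
    - [[-0.001, 0.001, 0.021], [0, 0, 0], 1]
    - [[-0.001, 0.001, 0.022], [0, 0, 0], 1]
    - [[-0.001, 0.001, 0.023], [0, 0, 0], 1]
    - [[-0.001, 0.001, 0.023], [0, 0, 0], 1]
    - [[-0.001, 0.001, 0.023], [0, 0, 0], 1]

```text
time: 16.48
ee_pos: [0.6002, 0.3398, 0.0991]
tool_rot: [3.141, -0.038, -0.001]
ft_force: [-3.3, -2.2, 11.0]
finger_gap: 0.357
```

Emit:
jog_arm:
  series:
    - [[0, 0, -0.001], [0, 0, 0], 0.5]
    - [[0, 0, -0.001], [0, 0, 0], 0]
    - [[0, 0, -0.001], [0, 0, 0], 0]
    - [[0, 0, -0.001], [0, 0, 0], 0]
    - [[0, 0, -0.001], [0, 0, 0], 0]
    - [[0, 0, -0.01], [0, 0, 0], 0]
    - [[0, 0, -0.035], [0, 0, 0], 0]
    - [[0, 0, -0.065], [0, 0, 0], 0]
    - [[0, 0, -0.1], [0, 0, 0], 0]
    - [[0, 0, -0.13], [0, 0, 0], 0]

```text
time: 17.32
ee_pos: [0.6004, 0.34, 0.2303]
tool_rot: [-3.141, 0.038, -0.001]
ft_force: [1.0, 0.2, 0.9]
finger_gap: 1.0
```

Run:
```python
from h import *
from rig import r,vision
s=r.state(); print(s["ee_pos"],s["finger_gap"])
P=cloud(wrist(s,vision.read_camera("wrist"))); print("flask cap",zrect(P,.6,.34,.05,.074,.095)); print("shoulder",zrect(P,.6,.34,.05,.05,.066))
go(s,.50,.10,.25,0); go(s,.600,-.1645,.25,0); go(s,.48,-.10,.25,0)
```

```text
[0.60040828 0.34002807 0.23030636] 1.0004195950180779
flask cap (np.int64(1041), ((0.5987590551376343, 0.34196218848228455), (0.024396874010562897, 0.024836359545588493), 28.316810607910156), ((0.5986859798431396, 0.3415238857269287), 0.012824519537389278), np.float64(0.0803))
shoulder (np.int64(665), ((0.5981542468070984, 0.3419082760810852), (0.03086443617939949, 0.031660258769989014), 89.77417755126953), ((0.5971345901489258, 0.3414663076400757), 0.021168135106563568), np.float64(0.0547))
yaw now -1.37 down axis [ 6.e-04  3.e-04 -1.e+00] shift [-0.0946, 0.2424, -0.0198] turns [(np.float64(-1.4), np.float64(-0.024), 'j6', 10)]
yaw now -1.37 down axis [ 6.e-04  3.e-04 -1.e+00] shift [0.0117, 0.5044, -0.0199] turns [(np.float64(-1.4), np.float64(-0.024), 'j6', -16)]
yaw now -1.37 down axis [ 6.e-04  3.e-04 -1.e+00] shift [-0.1098, 0.4428, -0.0199] turns [(np.float64(-1.4), np.float64(-0.024), 'j6', -13)]
```

Flask seated (cap and shoulder at +5–7 mm, sides square). Next the polish bottle, routed round the tall bottle.

Emit:
jog_arm:
  series:
    - [[-0.004, 0.01, 0], [0, 0, 0], 0]
    - [[-0.014, 0.035, -0.005], [0, 0, 0], 0]
    - [[-0.027, 0.07, -0.01], [0, 0, 0], 0]
    - [[-0.04, 0.105, -0.015], [0, 0, 0], 0]
    - [[-0.053, 0.14, -0.02], [0, 0, 0], 0]
    - [[-0.066, 0.175, -0.02], [0, 0, 0], 0]
    - [[-0.079, 0.21, -0.02], [0, 0, 0], 0]
    - [[-0.092, 0.245, -0.02], [0, 0, 0], 0]
    - [[-0.105, 0.28, -0.02], [0, 0, 0], 0]
    - [[-0.11, 0.317, -0.02], [0, 0, 0], 0]

```text
time: 18.2
ee_pos: [0.4794, 0.0242, 0.247]
tool_rot: [3.141, -0.037, -0.005]
ft_force: [0.1, 0.0, 0.4]
finger_gap: 1.002
```

Emit:
jog_arm:
  series:
    - [[0, 0.035, 0], [0, 0, 0], 0]
    - [[0, 0.07, 0], [0, 0, 0], 0]
    - [[0.005, 0.105, 0], [0, 0, 0], 0]
    - [[0.02, 0.135, 0], [0, 0, 0], 0]
    - [[0.045, 0.155, 0], [0, 0, 0], 0]
    - [[0.075, 0.17, 0], [0, 0, 0], 0]
    - [[0.1, 0.18, 0], [0, 0, 0], 0]
    - [[0.115, 0.187, 0.005], [0, 0, 0], 0]
    - [[0.12, 0.187, 0.02], [0, 0, 0], 0]
    - [[0.12, 0.187, 0.04], [0, 0, 0], 0]

```text
time: 19.03
ee_pos: [0.5994, -0.1651, 0.2079]
tool_rot: [3.141, -0.039, 0.004]
ft_force: [0.1, -0.3, 0.1]
finger_gap: 0.997
```

Run:
```python
from h import *
from rig import r,vision
s=r.state(); print(s["ee_pos"],s["finger_gap"])
P=cloud(wrist(s,vision.read_camera("wrist"))); z=zrect(P,.6,-.165,.05,.06,.1); print("bottle cap",z)
x,y=z[2][0]; go(s,x,y,.104,0)
```

```text
[ 0.59944726 -0.16514519  0.20785591] 0.9972353739994846
bottle cap (np.int64(2458), ((0.6027211546897888, -0.16559359431266785), (0.03398943319916725, 0.033649992197752), 87.65015411376953), ((0.6027162671089172, -0.16583941876888275), 0.01732984557747841), np.float64(0.0787))
yaw now -1.42 down axis [ 2.3e-03 -7.0e-04 -1.0e+00] shift [0.003, 0.0005, 0.1039] turns [(np.float64(-1.4), np.float64(-0.025), 'j6', -16)]
```

Emit:
jog_arm:
  series:
    - [[0.002, 0.001, 0.01], [0, 0, 0], 0]
    - [[0.002, 0.001, 0.03], [0, 0, 0], 0]
    - [[0.002, 0.001, 0.055], [0, 0, 0], 0]
    - [[0.002, 0.001, 0.08], [0, 0, 0], 0]
    - [[0.002, 0.001, 0.097], [0, 0, 0], 0]
    - [[0.002, 0.001, 0.104], [0, 0, 0], 0]
    - [[0.002, 0.001, 0.104], [0, 0, 0], 0]
    - [[0.002, 0.001, 0.104], [0, 0, 0], 0.5]
    - [[0.002, 0.001, 0.104], [0, 0, 0], 1]
    - [[0.002, 0.001, 0.104], [0, 0, 0], 1]

```text
time: 19.92
ee_pos: [0.601, -0.1654, 0.1054]
tool_rot: [3.141, -0.038, 0.004]
ft_force: [-0.5, 0.0, 0.0]
finger_gap: 0.604
```

Emit:
jog_arm:
  series:
    - [[0, 0, 0], [0, 0, 0], 1]
    - [[0, 0, 0], [0, 0, 0], 1]
    - [[0, 0, 0], [0, 0, 0], 1]
    - [[0, 0, 0], [0, 0, 0], 1]
    - [[0, 0, 0], [0, 0, 0], 1]
    - [[0, 0, 0], [0, 0, 0], 1]
    - [[0, 0, 0], [0, 0, 0], 1]
    - [[0, 0, 0], [0, 0, 0], 1]
    - [[0, 0, 0], [0, 0, 0], 1]
    - [[0, 0, 0], [0, 0, 0], 1]

```text
time: 20.75
ee_pos: [0.601, -0.1654, 0.1052]
tool_rot: [3.141, -0.038, 0.003]
ft_force: [-0.1, 1.2, 7.7]
finger_gap: 0.397
```

Emit:
jog_arm:
  series:
    - [[0, 0, -0.004], [0, 0, 0], 1]
    - [[0, 0, -0.02], [0, 0, 0], 1]
    - [[0, 0, -0.045], [0, 0, 0], 1]
    - [[0, 0, -0.07], [0, 0, 0], 1]
    - [[-0.005, -0.002, -0.095], [0, 0, 0], 1]
    - [[-0.02, -0.01, -0.11], [0, 0, 0], 1]
    - [[-0.045, -0.03, -0.12], [0, 0, 0], 1]
    - [[-0.075, -0.05, -0.12], [0, 0, 0], 1]
    - [[-0.1, -0.075, -0.12], [0, 0, 0], 1]
    - [[-0.12, -0.1, -0.12], [0, 0, 0], 1]

```text
time: 21.58
ee_pos: [0.4803, -0.0616, 0.2242]
tool_rot: [-3.141, 0.039, 0.001]
ft_force: [0.1, -0.5, -0.5]
finger_gap: 0.396
```

Run:
```python
from h import *
from rig import r,vision
s=r.state(); print(s["ee_pos"],s["finger_gap"],s["ft_force"]); go(s,.598,.149,.18,0)
```

```text
[ 0.48027349 -0.06162051  0.22422213] 0.3957840909230438 [ 0.13189521 -0.54726924 -0.53429088]
yaw now -1.44 down axis [-6.e-04  1.e-04 -1.e+00] shift [0.1124, -0.2135, 0.0442] turns [(np.float64(-1.4), np.float64(-0.025), 'j6', 13)]
```

Emit:
jog_arm:
  series:
    - [[0, -0.03, 0], [0, 0, 0], 1]
    - [[0, -0.065, 0], [0, 0, 0], 1]
    - [[0.004, -0.1, 0], [0, 0, 0], 1]
    - [[0.014, -0.135, 0], [0, 0, 0], 1]
    - [[0.034, -0.165, 0], [0, 0, 0], 1]
    - [[0.06, -0.185, 0], [0, 0, 0], 1]
    - [[0.085, -0.2, 0.005], [0, 0, 0], 1]
    - [[0.105, -0.21, 0.02], [0, 0, 0], 1]
    - [[0.112, -0.213, 0.035], [0, 0, 0], 1]
    - [[0.112, -0.213, 0.044], [0, 0, 0], 1]

```text
time: 22.42
ee_pos: [0.6008, 0.1489, 0.1788]
tool_rot: [-3.141, 0.036, -0.001]
ft_force: [-0.5, 0.1, -0.7]
finger_gap: 0.393
```

Run:
```python
from h import *
from rig import r,vision
s=r.state(); print(s["ee_pos"],s["finger_gap"])
d=wrist(s,vision.read_camera("wrist")); cv2.imwrite("pics/w7.png",d["img"][:,:,::-1]); P=cloud(d)
print("stand",zrect(P,.598,.149,.065,.012,.022)); go(s,.599,.149,.112,0)
```

```text
[0.60079586 0.14887936 0.17877246] 0.3930220495736203
stand (np.int64(7430), ((0.5977816581726074, 0.14955323934555054), (0.08419977873563766, 0.08431792259216309), 74.5180435180664), ((0.5974264144897461, 0.15007981657981873), 0.058929331600666046), np.float64(0.0143))
yaw now -1.32 down axis [ 4.e-04  1.e-04 -1.e+00] shift [-0.0018, -0.0001, 0.0668] turns [(np.float64(-1.3), np.float64(-0.023), 'j6', 13)]
```

View pics/w7.png

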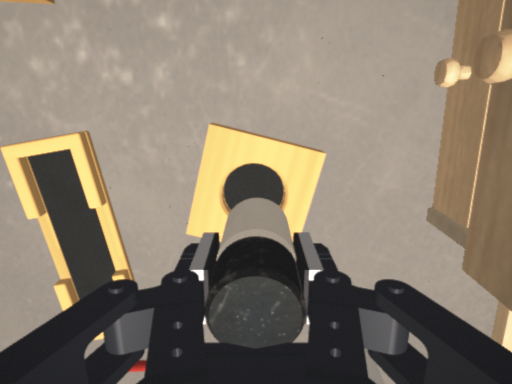

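Bottle upright above the small well (253,190); the stand centre agrees to 2 mm. Lowering.

Emit:
jog_arm:
  series:
    - [[-0.002, 0, 0.005], [0, 0, 0], 1]
    - [[-0.002, 0, 0.02], [0, 0, 0], 1]
    - [[-0.002, 0, 0.035], [0, 0, 0], 1]
    - [[-0.002, 0, 0.045], [0, 0, 0], 1]
    - [[-0.002, 0, 0.052], [0, 0, 0], 1]
    - [[-0.002, 0, 0.058], [0, 0, 0], 1]
    - [[-0.002, 0, 0.062], [0, 0, 0], 1]
    - [[-0.002, 0, 0.065], [0, 0, 0], 1]
    - [[-0.002, 0, 0.067], [0, 0, 0], 1]
    - [[-0.002, 0, 0.068], [0, 0, 0], 1]

```text
time: 23.3
ee_pos: [0.5979, 0.148, 0.1122]
tool_rot: [-3.141, 0.038, -0.001]
ft_force: [-2.6, -0.0, 10.6]
finger_gap: 0.396
```

Emit:
jog_arm:
  series:
    - [[0, 0, -0.001], [0, 0, 0], 0.5]
    - [[0, 0, -0.001], [0, 0, 0], 0]
    - [[0, 0, -0.001], [0, 0, 0], 0]
    - [[0, 0, -0.001], [0, 0, 0], 0]
    - [[0, 0, -0.001], [0, 0, 0], 0]
    - [[0, 0, -0.01], [0, 0, 0], 0]
    - [[0, 0, -0.035], [0, 0, 0], 0]
    - [[0, 0, -0.065], [0, 0, 0], 0]
    - [[0, 0, -0.095], [0, 0, 0], 0]
    - [[0, 0, -0.12], [0, 0, 0], 0]

```text
time: 24.13
ee_pos: [0.598, 0.1481, 0.2345]
tool_rot: [-3.141, 0.038, -0.002]
ft_force: [0.7, 0.7, 0.4]
finger_gap: 0.996
```

Run:
```python
from h import *
from rig import r,vision
s=r.state(); print(s["ee_pos"],s["finger_gap"])
P=cloud(wrist(s,vision.read_camera("wrist"))); print("cap",zrect(P,.598,.149,.05,.075,.1))
Pt=cloud(vision.read_camera("top")); print("cradle top",zrect(Pt,.462,.11,.1,.011,.025))
go(s,.434,-.295,.24,23.5)
```

```text
[0.59797815 0.14805358 0.23453856] 0.9963721743890974
cap (np.int64(1965), ((0.5969702005386353, 0.14761509001255035), (0.03328845277428627, 0.034341149032115936), 0.0129921929910779), ((0.5970441102981567, 0.14749862253665924), 0.01736868917942047), np.float64(0.0858))
cradle top (np.int64(193), ((0.49974361062049866, 0.08679056167602539), (0.12476726621389389, 0.11711478233337402), 2.648467540740967), ((0.5001684427261353, 0.08176658302545547), 0.0775742158293724), np.float64(0.0149))
yaw now -1.38 down axis [ 1.4e-03  4.0e-04 -1.0e+00] shift [-0.1533, 0.4469, -0.0059] turns [(np.float64(155.1), np.float64(2.707), 'j6', 121), (np.float64(-24.9), np.float64(-0.434), 'j6', -59)]
```

Emit:
jog_arm:
  series:
    - [[-0.01, 0.005, -0.003], [0, 0, 0], 0]
    - [[-0.035, 0.02, -0.006], [0, 0, 0], 0]
    - [[-0.06, 0.045, -0.006], [0, 0, 0], 0]
    - [[-0.085, 0.07, -0.006], [0, 0, 0], 0]
    - [[-0.11, 0.1, -0.006], [0, 0, 0], 0]
    - [[-0.125, 0.135, -0.006], [0, 0, 0], 0]
    - [[-0.135, 0.172, -0.006], [0, 0, 0], 0]
    - [[-0.14, 0.21, -0.006], [0, 0, 0], 0]
    - [[-0.142, 0.248, -0.006], [0, 0, 0], 0]
    - [[-0.144, 0.286, -0.006], [0, 0, 0], 0]

```text
time: 25.07
ee_pos: [0.4445, -0.1356, 0.2371]
tool_rot: [-3.141, 0.037, 0.004]
ft_force: [0.5, 0.0, -0.3]
finger_gap: 1.001
```

Emit:
jog_arm:
  series:
    - [[-0.002, 0.035, 0], [0, 0, -0.07], 0]
    - [[-0.004, 0.07, 0], [0, 0, -0.15], 0]
    - [[-0.006, 0.105, 0], [0, 0, -0.23], 0]
    - [[-0.008, 0.135, 0], [0, 0, -0.31], 0]
    - [[-0.009, 0.155, 0], [0, 0, -0.38], 0]
    - [[-0.009, 0.161, 0], [0, 0, -0.43], 0]
    - [[-0.009, 0.161, 0.02], [0, 0, -0.434], 0]
    - [[-0.009, 0.161, 0.05], [0, 0, -0.434], 0]
    - [[-0.009, 0.161, 0.07], [0, 0, -0.434], 0]
    - [[-0.009, 0.161, 0.07], [0, 0, -0.434], 0]

```text
time: 25.9
ee_pos: [0.4306, -0.2931, 0.1636]
tool_rot: [-3.069, -0.638, 0.01]
ft_force: [-1.3, 0.9, -0.5]
finger_gap: 1.002
```

Run:
```python
from h import *
from rig import r,vision
s=r.state(); print(s["ee_pos"],s["finger_gap"])
d=wrist(s,vision.read_camera("wrist")); cv2.imwrite("pics/w8.png",d["img"][:,:,::-1]); P=cloud(d); z=zrect(P,.434,-.295,.08,.01,.04); print("clamp",z)
x,y=z[1][0]; go(s,x,y,.077,z[1][2]); go(s,.434,-.294,.077,23.5)
```

```text
[ 0.43057915 -0.29313503  0.16361246] 1.0020377027346734
clamp (np.int64(7072), ((0.43156149983406067, -0.29567843675613403), (0.028042655438184738, 0.133518785238266), 22.852941513061523), ((0.43156254291534424, -0.29550424218177795), 0.06703442335128784), np.float64(0.0223))
yaw now 23.47 down axis [-0.0078  0.0055 -1.    ] shift [0.0003, 0.0034, 0.0866] turns [(np.float64(180.6), np.float64(3.152), 'j6', 121), (np.float64(0.6), np.float64(0.011), 'j6', -59)]
yaw now 23.47 down axis [-0.0078  0.0055 -1.    ] shift [0.0032, 0.0029, 0.0866] turns [(np.float64(180.0), np.float64(3.141), 'j6', 121), (np.float64(-0.0), np.float64(-0.001), 'j6', -59)]
```

View pics/w8.png

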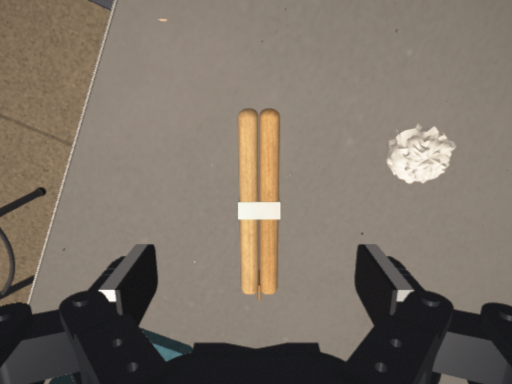

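Clamp at (0.4316, −0.2957), yaw 22.9°, 28×133.5 mm, as stated; it's squarely between the jaws with the band near the middle. Descending and closing.

Emit:
jog_arm:
  series:
    - [[0, 0.003, 0.01], [0, 0, 0.01], 0]
    - [[0, 0.003, 0.03], [0, 0, 0.01], 0]
    - [[0, 0.003, 0.05], [0, 0, 0.01], 0]
    - [[0, 0.003, 0.07], [0, 0, 0.01], 0]
    - [[0, 0.003, 0.082], [0, 0, 0.01], 0]
    - [[0, 0.003, 0.088], [0, 0, 0.01], 0]
    - [[0, 0.003, 0.088], [0, 0, 0.01], 0]
    - [[0, 0.003, 0.088], [0, 0, 0.01], 0.4]
    - [[0, 0.003, 0.088], [0, 0, 0.01], 1]
    - [[0, 0.003, 0.088], [0, 0, 0.01], 1]

```text
time: 26.78
ee_pos: [0.4358, -0.2984, 0.0809]
tool_rot: [3.078, 0.624, 0.002]
ft_force: [-0.0, -0.1, -0.1]
finger_gap: 0.605
```

Emit:
jog_arm:
  series:
    - [[0, 0, 0], [0, 0, 0], 1]
    - [[0, 0, 0], [0, 0, 0], 1]
    - [[0, 0, 0], [0, 0, 0], 1]
    - [[0, 0, 0], [0, 0, 0], 1]
    - [[0, 0, 0], [0, 0, 0], 1]
    - [[0, 0, 0], [0, 0, 0], 1]
    - [[0, 0, 0], [0, 0, 0], 1]
    - [[0, 0, 0], [0, 0, 0], 1]
    - [[0, 0, 0], [0, 0, 0], 1]
    - [[0, 0, 0], [0, 0, 0], 1]

```text
time: 27.62
ee_pos: [0.4355, -0.2982, 0.0807]
tool_rot: [3.078, 0.624, 0.001]
ft_force: [-1.5, 0.9, 6.1]
finger_gap: 0.297
```

Emit:
jog_arm:
  series:
    - [[0, 0, -0.004], [0, 0, 0], 1]
    - [[0, 0, -0.015], [0, 0, 0], 1]
    - [[0, 0, -0.035], [0, 0, 0], 1]
    - [[0, 0, -0.06], [0, 0, 0], 1]
    - [[0, 0, -0.085], [0, 0, 0.05], 1]
    - [[0, 0, -0.105], [0, 0, 0.1], 1]
    - [[0, 0, -0.12], [0, 0, 0.16], 1]
    - [[0, 0, -0.12], [0, 0, 0.21], 1]
    - [[0, 0, -0.12], [0, 0, 0.25], 1]
    - [[0, 0, -0.12], [0, 0, 0.25], 1]

```text
time: 28.45
ee_pos: [0.4353, -0.298, 0.2012]
tool_rot: [3.132, 0.233, 0.002]
ft_force: [0.7, -0.4, -0.5]
finger_gap: 0.299
```

Run:
```python
from h import *
from rig import r,vision
s=r.state(); print(s["ee_pos"],s["finger_gap"],s["ft_force"])
go(s,.462,.109,.20,8.7)
d=wrist(s,vision.read_camera("wrist")); cv2.imwrite("pics/w9.png",d["img"][:,:,::-1])
```

```text
[ 0.43526738 -0.29799484  0.20122593] 0.2991267375401854 [ 0.66950586 -0.43640853 -0.4627863 ]
yaw now 8.52 down axis [ 1.2e-03 -8.0e-04 -1.0e+00] shift [0.0867, -0.3986, 0.0009] turns [(np.float64(-0.2), np.float64(-0.003), 'j6', 3)]
```

View pics/w9.png

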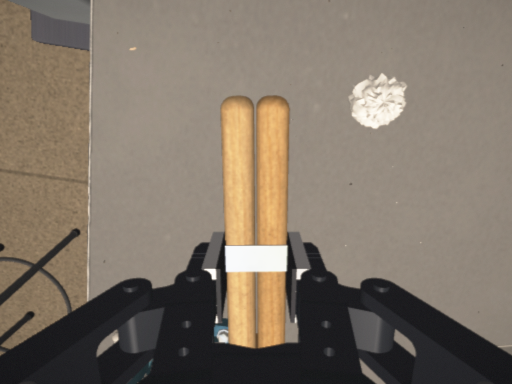

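Clamp held level and straight, band at (257,258) between the pads. On to the cradle.

Emit:
jog_arm:
  series:
    - [[0.004, -0.02, 0], [0, 0, 0], 1]
    - [[0.012, -0.055, 0], [0, 0, 0], 1]
    - [[0.02, -0.09, 0], [0, 0, 0], 1]
    - [[0.028, -0.125, 0], [0, 0, 0], 1]
    - [[0.036, -0.16, 0], [0, 0, 0], 1]
    - [[0.044, -0.195, 0], [0, 0, 0], 1]
    - [[0.052, -0.23, 0], [0, 0, 0], 1]
    - [[0.06, -0.265, 0], [0, 0, 0], 1]
    - [[0.068, -0.3, 0], [0, 0, 0], 1]
    - [[0.074, -0.335, 0], [0, 0, 0], 1]

```text
time: 29.33
ee_pos: [0.4583, 0.0461, 0.2002]
tool_rot: [-3.133, -0.238, -0.001]
ft_force: [0.9, -0.3, -0.5]
finger_gap: 0.295
```

Emit:
jog_arm:
  series:
    - [[0.006, -0.03, 0], [0, 0, 0], 1]
    - [[0.011, -0.052, 0], [0, 0, 0], 1]
    - [[0.013, -0.062, 0], [0, 0, 0], 1]
    - [[0.013, -0.062, 0], [0, 0, 0], 1]
    - [[0.013, -0.062, 0.015], [0, 0, 0], 1]
    - [[0.013, -0.062, 0.03], [0, 0, 0], 1]
    - [[0.013, -0.062, 0.04], [0, 0, 0], 1]
    - [[0.013, -0.062, 0.04], [0, 0, 0], 1]
    - [[0.013, -0.062, 0.04], [0, 0, 0], 1]
    - [[0.013, -0.062, 0.04], [0, 0, 0], 1]

```text
time: 30.17
ee_pos: [0.4622, 0.1071, 0.1603]
tool_rot: [3.133, 0.234, 0.0]
ft_force: [0.1, -0.4, -0.6]
finger_gap: 0.292
```

Run:
```python
from h import *
from rig import r,vision
s=r.state(); print(s["ee_pos"],s["finger_gap"],s["ft_force"])
go(s,.4625,.1065,.088,8.7)
d=wrist(s,vision.read_camera("wrist")); cv2.imwrite("pics/w10.png",d["img"][:,:,::-1]); P=cloud(d)
X=Ro.from_rotvec(s["tool_rot"]).as_matrix()[:,0]
z=zrect(P,s["ee_pos"][0],s["ee_pos"][1],.085,.09,.108); print("clamp held (z .09-.108)",z)
z=zrect(P,.462,.11,.1,.010,.022); print("cradle",z)
```

```text
[0.46218228 0.10706153 0.16026675] 0.29166138227631944 [ 0.0690068  -0.36264675 -0.58394687]
yaw now 8.56 down axis [ 2.e-04  0.e+00 -1.e+00] shift [0.0002, 0.0006, 0.0723] turns [(np.float64(-0.1), np.float64(-0.002), 'j6', 3)]
clamp held (z .09-.108) (np.int64(16242), ((0.4573904871940613, 0.12033885717391968), (0.05134584754705429, 0.11281153559684753), 21.777692794799805), ((0.45925524830818176, 0.12024618685245514), 0.057379450649023056), np.float64(0.1019))
cradle (np.int64(4242), ((0.4970322847366333, 0.11695895344018936), (0.128548726439476, 0.16696180403232574), 9.791674613952637), ((0.4712367057800293, 0.11318182200193405), 0.09053757786750793), np.float64(0.0142))
```

View pics/w10.png

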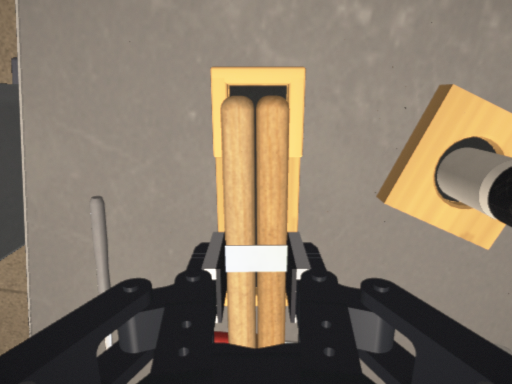

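Clamp parallel over the trough; cradle far end at rows 67–86, clamp tip at row 96. One numeric check of the lengthwise offset.

Run:
```python
from h import *
from rig import r,vision
s=r.state(); d=wrist(s,vision.read_camera("wrist"))
a=np.radians(8.7); Y=np.array([-np.sin(a),np.cos(a),0])
p,q=ray(d,(211,68),.016),ray(d,(305,67),.016); e=(p+q)/2; print("cradle end",p,q,"w",np.linalg.norm(p-q),"centre",e-.0835*Y)
t=(ray(d,(238,97),.094)+ray(d,(273,97),.094))/2; print("clamp tip",t,"centre",t-.0665*Y)
b=ray(d,(257,258),.105); print("band",b,s["ee_pos"])
```

```text
cradle end [0.42192565 0.18810967 0.016     ] [0.47757343 0.19705787 0.016     ] w 0.05636262527724374 centre [0.46237982 0.11004453 0.016     ]
clamp tip [0.45081607 0.17580079 0.094     ] centre [0.46087492 0.11006595 0.094     ]
band [0.46084349 0.113261   0.105     ] [0.46235194 0.10722974 0.16048796]
```

Centres agree to 1.5 mm. Lowering.

Emit:
jog_arm:
  series:
    - [[0.001, 0, 0.005], [0, 0, 0], 1]
    - [[0.001, 0, 0.02], [0, 0, 0], 1]
    - [[0.001, 0, 0.035], [0, 0, 0], 1]
    - [[0.001, 0, 0.048], [0, 0, 0], 1]
    - [[0.001, 0, 0.056], [0, 0, 0], 1]
    - [[0.001, 0, 0.062], [0, 0, 0], 1]
    - [[0.001, 0, 0.067], [0, 0, 0], 1]
    - [[0.001, 0, 0.07], [0, 0, 0], 1]
    - [[0.001, 0, 0.072], [0, 0, 0], 1]
    - [[0.001, 0, 0.073], [0, 0, 0], 1]

```text
time: 31.1
ee_pos: [0.4631, 0.1078, 0.0876]
tool_rot: [-3.133, -0.235, -0.0]
ft_force: [-6.0, -1.0, 25.0]
finger_gap: 0.298
```

Emit:
jog_arm:
  series:
    - [[0, 0, -0.001], [0, 0, 0], 0.6]
    - [[0, 0, -0.001], [0, 0, 0], 0.3]
    - [[0, 0, -0.001], [0, 0, 0], 0]
    - [[0, 0, -0.001], [0, 0, 0], 0]
    - [[0, 0, -0.001], [0, 0, 0], 0]
    - [[0, 0, -0.01], [0, 0, 0], 0]
    - [[0, 0, -0.035], [0, 0, 0], 0]
    - [[0, 0, -0.065], [0, 0, 0], 0]
    - [[0, 0, -0.1], [0, 0, 0], 0]
    - [[0, 0, -0.13], [0, 0, 0], 0]

```text
time: 31.93
ee_pos: [0.4627, 0.1077, 0.2191]
tool_rot: [-3.133, -0.235, -0.0]
ft_force: [0.7, 0.2, -0.6]
finger_gap: 1.002
```

Run:
```python
from h import *
from rig import r,vision
s=r.state(); print(s["ee_pos"],s["finger_gap"])
d=wrist(s,vision.read_camera("wrist")); P=cloud(d); print("clamp",zrect(P,.462,.11,.075,.022,.04))
t=vision.read_camera("top"); Pt=cloud(t); t0=np.load("top0.npz")
for n,x,y,lo in (("jar",.429,.325,.09),("flask",.599,.34,.07),("polish",.598,.149,.07),("pickle",.664,-.025,.18)):
    print(n,zrect(Pt,x,y,.06,lo,.3))
im=np.vstack([t["img"][130:280,60:460],vision.read_camera("scene")["img"][120:320,60:460]]); cv2.imwrite("pics/end.png",cv2.resize(im[:,:,::-1],(680,595)))
df=np.abs(t["img"].astype(int)-t0["img"]).max(2); print("glass area change",df[185:215,385:430].max(),"pickle",df[135:170,225:258].max())
```

```text
[0.46271019 0.1076657  0.21912327] 1.0022222630653175
clamp (np.int64(5012), ((0.46085497736930847, 0.11132573336362839), (0.02802399918437004, 0.13180994987487793), 8.579655647277832), ((0.4603364169597626, 0.11164500564336777), 0.06633657217025757), np.float64(0.0293))
jar (np.int64(234), ((0.42589426040649414, 0.3236219584941864), (0.04450840875506401, 0.0434972383081913), 30.196819305419922), ((0.42666158080101013, 0.3241114020347595), 0.023277368396520615), np.float64(0.1021))
flask (np.int64(73), ((0.5974480509757996, 0.34003275632858276), (0.0234393160790205, 0.023229265585541725), 48.75114822387695), ((0.5982808470726013, 0.3420529365539551), 0.013887624256312847), np.float64(0.0807))
polish (np.int64(130), ((0.5961598753929138, 0.14668160676956177), (0.03283477574586868, 0.03246261551976204), 24.473751068115234), ((0.5962328314781189, 0.1470508575439453), 0.017431296408176422), np.float64(0.0857))
pickle (np.int64(153), ((0.6665858030319214, -0.020340198650956154), (0.031133951619267464, 0.032424263656139374), 85.90855407714844), ((0.6673490405082703, -0.019664669409394264), 0.017595447599887848), np.float64(0.1982))
glass area change 6 pickle 11
```

View pics/end.png

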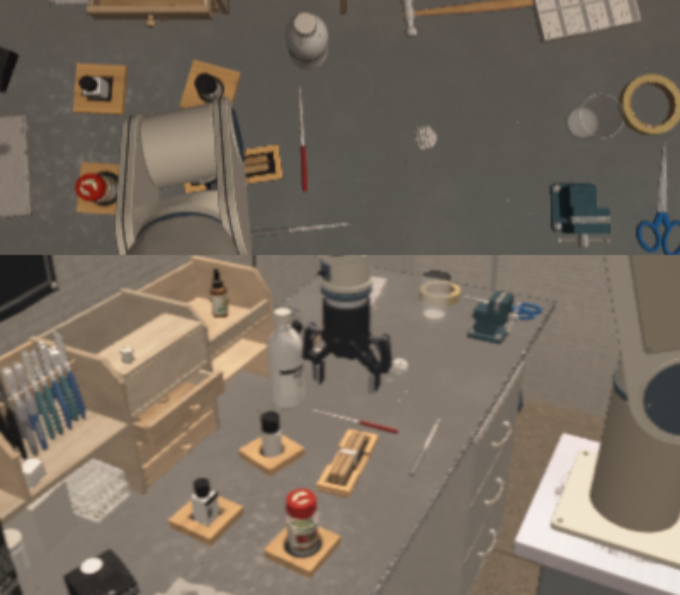

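All four pieces are seated upright in their own wells. The tall bottle and glass haven't moved, and the gripper is clear.

```bash
python3 -c "
from rig import job,r
print(r.state()['joint_velocities'].round(3)); print(job.hand_in())"
```

```text
[-0.001  0.057  0.037  0.    -0.022 -0.001]
the job is handed in; nothing more can be done
None
```

All four pieces are back in their own wells and let go, and the job is handed in at about 32 s of the 122 s allowed.

| Piece | Offset from its well centre | Top height, measured / expected |
|---|---|---|
| Red-lidded jar | about 3–4 mm | 102 / 104 mm |
| Square flask | 2–3 mm | 80 / 83 mm |
| Polish bottle | 2–3 mm | 86 / 88 mm |
| Ring clamp | about 2 mm, within 0.2° of the cradle | 29 / 32 mm |

- **Heights:** the depth reads about 2 mm low everywhere, including on the stands. The measured heights therefore fit all four resting on the rubber floors.
- **Tall bottle and glass:** both look unchanged from the first top-camera picture.
- **Disagreements:** the wrist camera put the jar 6–8 mm away from the top camera, both at pick-up and after placing. I trusted the top camera, because red on the jar's label distorted the wrist reading. My first dark-colour search for the wells from the wrist camera also failed, so I used the stand corners instead.
- **Forces:** the largest reading at the end of a move was about 26 N, as the clamp touched down. No check in the final look failed. The arm was still settling very slightly (0.06 rad/s), clear of everything, when I handed in.

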